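# Unclip the battery packs from the charger and stow them in the drawer

## Task

Pack up the engraver's batteries: pull the drawer of the little wooden cabinet out to its stop, put every battery pack into it - pull those in the charger off their spring clips, and take those standing on the bench too - and push the drawer fully shut. Packs may stand or lie in the drawer, each on its floor. Don't knock over the glass tumbler between charger and cabinet.

Things in the scene. Friction and masses are not known exactly. Their poses are not given: they have to be found in the camera images.
- charger: grey charger fixed to the bench, 115 (x) x 275 (y) x 34 mm high; three wells 43 mm square in a row at y +85, 0, -85 mm. Spring clips in each well bite into grooves in a pack's foot: the pack comes off straight up with a pull of 10 to 20 N over the first 12 mm, and is clear once 30 mm up. Origin on the bench under its centre; its front (-x) faces the robot.
- pack0: battery pack, 78 mm tall, 0.24 kg: dark 50 x 50 x 48 mm body on a grey 40 x 40 x 30 mm foot. Origin on its centre line 40 mm above its underside; z runs from foot to top. Snapped into the left (charger y +85 mm) well of the charger, foot down, underside 6 mm above the bench, at the charger's yaw. May be absent.
- pack1: battery pack, 78 mm tall, 0.24 kg: dark 50 x 50 x 48 mm body on a grey 40 x 40 x 30 mm foot. Origin on its centre line 40 mm above its underside; z runs from foot to top. Snapped into the middle well of the charger, foot down, underside 6 mm above the bench, at the charger's yaw. May be absent.
- pack2: battery pack, 78 mm tall, 0.24 kg: dark 50 x 50 x 48 mm body on a grey 40 x 40 x 30 mm foot. Origin on its centre line 40 mm above its underside; z runs from foot to top. Snapped into the right (charger y -85 mm) well of the charger, foot down, underside 6 mm above the bench, at the charger's yaw. May be absent.
- pack3: battery pack, 78 mm tall, 0.24 kg: dark 50 x 50 x 48 mm body on a grey 40 x 40 x 30 mm foot. Origin on its centre line 40 mm above its underside; z runs from foot to top. It stands foot down, loose on the bench in front of the charger. Always present.
- pack4: battery pack, 78 mm tall, 0.24 kg: dark 50 x 50 x 48 mm body on a grey 40 x 40 x 30 mm foot. Origin on its centre line 40 mm above its underside; z runs from foot to top. It stands foot down, loose on the bench in front of the charger. It may be absent.
- drawer (a joint): how far the drawer is out, in m: 0 shut, 0.165 at its stop. It slides stiffly (about 2 N) and stays where it is left; it moves along -x of point drawer_handle.
- cabinet: one-drawer wooden cabinet fixed to the bench, 290 mm wide, 205 mm deep, top 125 mm above the bench, open tray of glass samples on top at the back. Origin on the bench, on its middle line, 70 mm in front of its carcass; +x points into it.
- drawer_handle (a point): middle of the drawer's steel bar handle: a level bar 11 mm thick, 120 mm long along its y, 95 mm above the bench and 35 mm in front of the drawer front (15 mm thick, its upper edge 22 mm above the bar). +x points into the cabinet, z up.
- drawer_in (a point): centre of the drawer's inner floor, 19 mm above the bench, 140 mm behind the handle bar; moves with the drawer. +x into the cabinet, z up. Inside 170 mm (x) by 250 mm (y); side walls 50 mm high. At the stop all but the last 10 mm stands clear of the cabinet. Packs standing or lying on the floor pass under the cabinet top (16 mm to spare), one upon another do not.
- tumbler: clear glass tumbler, 60 mm across, 90 mm high, standing between the charger and the cabinet; a bystander. Origin at the centre of its underside, z up.
Mind the look-alikes: they are no part of the job. What is shaped like the pack3 but purple or turquoise is not meant.

How it is judged:
By the outcome, as a careful person would: the job done as asked, in the order asked, and still so for the second after the job is handed in, with the robot touching nothing.
Of pack0, pack1, pack2, pack4 only 3 to 4 are there at a start; the rules pass over those that are not, and their reading is None.
At some moment in a run one of pack3, pack4 may be knocked a few centimetres aside while the robot is not near it.
Once in a run the grip may slacken for a moment while it holds something.
It also fails if it takes over 210 s, if anything falls off the work surface, if the arm or the gripper's body presses on something with over 40 N, if the wrist force passes 120 N, or if a joint passes its speed limit or range.

## Robot

A 7-joint arm with a two-finger parallel gripper is mounted at the origin on the work surface. World frame = base frame: x ahead of the robot, y to its left, z up, the work surface at z = 0. Lengths are in m, angles in rad, forces in N, time in s.
With the tool pointing down it reaches from about 0.35 to 0.775 m from the base axis. Payload 3.1 kg.
Tool frame: the origin (TCP) lies midway between the tips of the shut fingers; the grasp point (between the pads) lies 19 mm behind it; z points along the fingers, y is the direction in which the jaws open and shut (so a half turn about z gives the same grasp; the last joint's range is limited). The gripper opens to 85 mm and grips with 20 to 120 N. Pads are 22 mm wide; open, the fingers measure 114 mm over their backs; the gripper's body (76 mm by 85 mm) begins 54 mm behind the grasp point. The pads swing forward as they close: fully open they stand 13 mm farther back than shut.
Start: joints at [-1.173, 0.311, 0.014, 1.512, -0.004, 1.319, -0.027], TCP at [0.234, 0.498, 0.231] pointing down, gripper open.
Joint ranges: [-2.7, 2.7], [-0.3, 1.91], [-1.27, 1.3], [0.12, 2.57], [-1.44, 4.58], [0.2, 2.03], [-3.05, 3.05]. Speed limits (rad/s): [2.79, 2.79, 3.14, 3.14, 3.14, 3.14, 3.14].

## Interface

Orientations are given as a unit quaternion [w, x, y, z].
In Python, from rig import * gives the robot as it stands.
- The arm moves only by the tool carry_out, never from a script. Its argument "targets" is one flat list of numbers, 7 for each row, row after row: the shift along the tool's x, y, z scaled (see below), then the turn, a rotation vector about the tool's x, y, z scaled (see below), then the finger opening in mm, from 0 to 85.4. A call has 1 to 12 rows; each row is the pose to reach, as a shift and turn from the pose commanded when the call began, along the tool's axes at that moment, turning the shorter way round; what a row does not reach only later rows make up. The controller multiplies each number of a shift by 40 cm and each number of a turn by 360 degrees. A row lasts 1/10 s, in which the tool goes at most 50 mm and 8.59 degrees, less where a joint would pass 70% of its speed; a pose out of reach is approached as far as the arm can. A call with a number of a shift or a turn outside -1 to 1 is refused whole. A call with a gripper value outside its range is refused whole. The fingers move at their own pace and stop on an object; "grip_force" is the grip in N (left out, the last holds). Time passes only in rows, so rows that repeat a pose let the fingers close. It gives the time, the measured TCP pose, the force and the opening at its end, in the units of the state.
- get_obs(): the state, without advancing time (a new reading comes with each control period).
- read_camera(name): name is "scene" or "top"; returns a dict with "color" (384x512x3 uint8, red, green, blue), "depth" (384x512 float32, m along the optical axis (not along the pixel's ray), 0 where there is no reading), "intrinsics" (3x3 intrinsics, pixels), "k1" (the pictures are not rectified: a ray, as slopes to the right and down, at radius r is drawn at 1 + k1 r^2 times it, then the intrinsics apply), "world_from_camera" (4x4, takes a point from camera to world coordinates). Camera axes: x right, y up, looking along -z (the intrinsics and any distortion apply to the point x, -y, -z); pixel columns grow to the right and rows downward; lengths in m; the calibration is good to about 2 mm. A picture is of the moment at which its call begins.
- sign_off(): hands the job in, once; it reports no verdict.
Trained networks look in a picture, given as the dict that the camera call returned (one of the last four; its "shot" number tells which), for a name from the list of things; names that differ only in an ending like _2 or _b are one class to them, and where a whole thing is asked for, a point or a joint stands for the part that bears it (a point fixed in the world has none). Each returns a list of dicts, best first, with "score" (0 to 1); they miss things now and then, are a little off and sometimes report something else, mostly with a low value. They report only what shows in the picture. A call takes as long as a camera call. They do not tell look-alikes from the thing itself.
- find_in(picture, query): "centre" ([x, y, z] in m, in the coordinates of the camera as it stood for that picture, good to about 4 mm: the middle of the surface that is visible of it).
- trace(picture, query): "pixels" (384x512 bool, what is visible of it).
- place_of(picture, query): "centre" ([x, y, z] in m, in the coordinates of the camera as it stood for that picture, good to about 4 mm: a listed point, or the origin of a listed thing).
The state is a dict: "time": time; "joint_pos": joint angles; "dq": joint speeds; "joint_efforts": joint torques, N m; "ee_pos": TCP position; "orientation": TCP orientation; "ft_force": force on the tool from outside, world axes, zero at the start; "moment": the same for the moment, N m; "grip_width": finger opening in m.
Only numpy, scipy, OpenCV 4.12 (cv2) and the standard library are available. Lean on these libraries where they do the work, as an engineer would, in place of code of your own. Each camera call takes 0.05 s, during which the arm holds its last target.

## Working session

There is one attempt and no reset: what is moved stays moved. The work goes in short steps, Python scripts to look and compute and a tool call to move; the robot and the scene stay as the last step left them, time stands still between calls to the robot, and variables do not carry over. Pictures are saved under pics/ and viewed, and the job is handed in when it is done.

Besides the shell and the picture viewer there is one more tool, called after ">>>" as a command line: name --argument value ..., lists and objects as JSON in quotes. carry_out: Moves the arm, as the interface text tells. Shifts and turns lie within -1 to 1; 1 stands for 40 cm of shift or 360 degrees of turn. Its arguments: {"type":"object","properties":{"targets":{"type":"array","items":{"type":"number"}},"grip_force":{"type":"number"}},"required":["targets"]}

```bash
ls; mkdir -p pics; cat > h.py <<'E'
from rig import *
import numpy as np, cv2
from scipy.spatial.transform import Rotation as R
def w(p,c): 
    T=np.array(p["world_from_camera"]); return T[:3,:3]@np.array(c)+T[:3,3]
def cloud(p):
    K=np.array(p["intrinsics"]);d=p["depth"];h,wd=d.shape
    u,v=np.meshgrid(np.arange(wd),np.arange(h))
    pts=np.stack([u,v],-1).reshape(-1,1,2).astype(float)
    k=np.array([p["k1"],0,0,0,0.])
    n=cv2.undistortPoints(pts,K,k).reshape(h,wd,2)
    c=np.stack([n[...,0]*d,-n[...,1]*d,-d],-1)
    T=np.array(p["world_from_camera"]); o=c@T[:3,:3].T+T[:3,3]; o[d==0]=np.nan
    return o
def proj(p,P):
    T=np.array(p["world_from_camera"]);c=T[:3,:3].T@(np.array(P)-T[:3,3])
    q=np.array([[c[0],-c[1],-c[2]]])
    return cv2.projectPoints(q,np.zeros(3),np.zeros(3),np.array(p["intrinsics"]),np.array([p["k1"],0,0,0,0.]))[0].ravel()
def save(p,n,crop=None,s=1.5):
    im=p["color"][...,::-1]
    if crop: im=im[crop[1]:crop[3],crop[0]:crop[2]]
    cv2.imwrite("pics/"+n+".png",cv2.resize(np.ascontiguousarray(im),None,fx=s,fy=s,interpolation=cv2.INTER_CUBIC))
E
python3 - <<'E'
from h import *
o=get_obs();print(o)
for n in("scene","top"):
    p=read_camera(n);save(p,n+"0");np.set_printoptions(precision=3,suppress=True)
    print(n,p["world_from_camera"],p["intrinsics"],p["k1"])
    for q in("charger","pack0","pack3","drawer_handle","drawer_in","cabinet","tumbler"):
        print(q,[(round(r["score"],2),w(p,r["centre"])) for r in place_of(p,q)])
E
```

```text
pics
{'time': 0.0, 'joint_pos': array([-1.17269678,  0.31175847,  0.01397669,  1.5130675 , -0.00439567,
        1.31919347, -0.02720875]), 'dq': array([-0.00064381,  0.00223076,  0.00038318, -0.00094545,  0.0013365 ,
       -0.00059861,  0.00161143]), 'joint_efforts': array([ 2.00213026e-04, -3.79921710e+01,  1.46191819e-01, -2.30585128e+01,
        1.22271973e-02,  1.38736030e-02, -9.56982461e-06]), 'ee_pos': array([0.23383823, 0.49700446, 0.23019882]), 'orientation': array([-2.13483679e-04,  2.18090843e-01,  9.75927738e-01, -1.17887958e-03]), 'ft_force': array([-0.57088829, -1.37503275, -0.08956637]), 'moment': array([0.00645141, 0.02699235, 0.02384886]), 'grip_width': 0.08564831678729443}
scene [[-0.733 -0.522  0.437  1.064]
 [ 0.681 -0.574  0.455  0.512]
 [ 0.014  0.631  0.776  0.96 ]
 [ 0.     0.     0.     1.   ]] [[414.306   0.    258.028]
 [  0.    414.306 191.362]
 [  0.      0.      1.   ]] -0.04104127486686221
charger [(0.94, array([ 0.6  ,  0.24 , -0.001]))]
pack0 [(0.92, array([0.598, 0.238, 0.05 ])), (0.89, array([ 0.499, -0.014,  0.037])), (0.85, array([0.394, 0.261, 0
[... 945 characters left out ...]
615871592
charger [(0.65, array([ 0.602,  0.242, -0.003]))]
pack0 [(0.9, array([0.437, 0.154, 0.038])), (0.81, array([0.609, 0.331, 0.049])), (0.8, array([0.424, 0.059, 0.041])), (0.73, array([0.454, 0.377, 0.04 ])), (0.68, array([0.396, 0.262, 0.04 ])), (0.59, array([ 0.5  , -0.012,  0.039]))]
pack3 [(0.9, array([0.437, 0.154, 0.038])), (0.81, array([0.609, 0.331, 0.049])), (0.8, array([0.424, 0.059, 0.041])), (0.73, array([0.454, 0.377, 0.04 ])), (0.68, array([0.396, 0.262, 0.04 ])), (0.59, array([ 0.5  , -0.012,  0.039]))]
drawer_handle [(0.67, array([ 0.607, -0.232,  0.094]))]
drawer_in []
cabinet [(0.89, array([ 0.6  , -0.228, -0.   ]))]
tumbler [(0.95, array([ 0.681,  0.004, -0.003]))]
```

View pics/scene0.png

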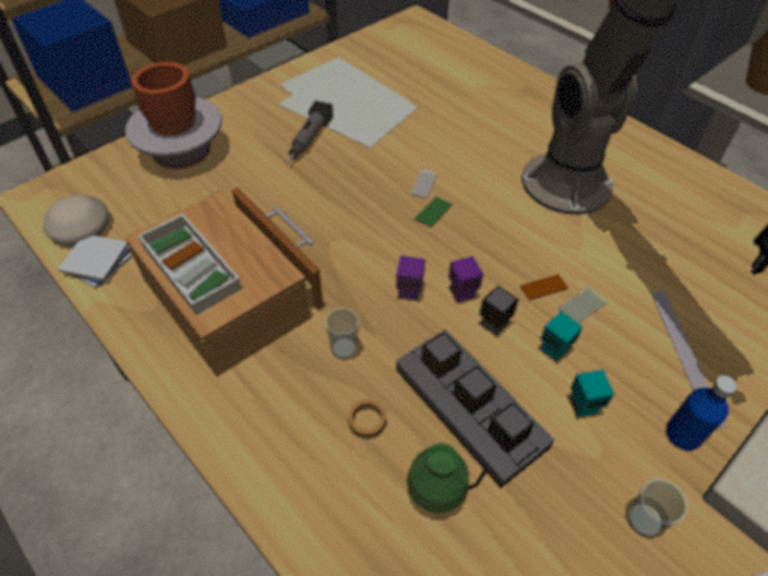

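View pics/top0.png

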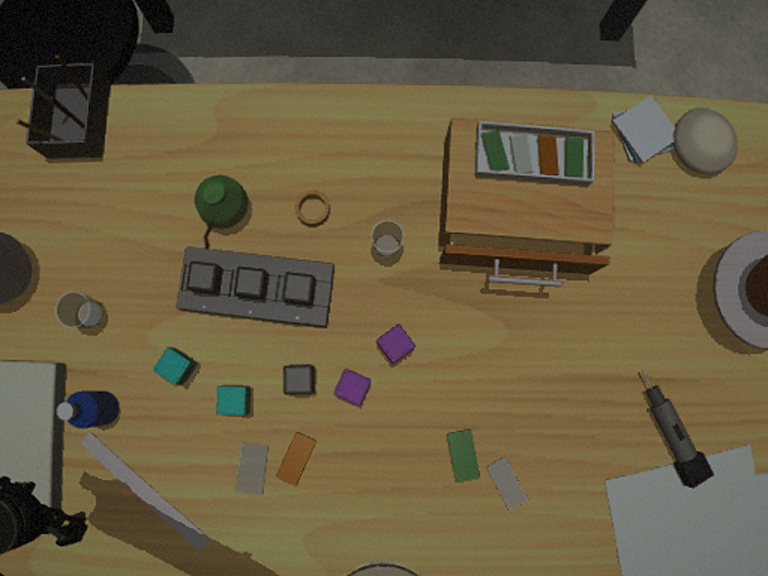

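Four dark packs show: three in the charger (top picture 205,278 / 250,283 / 299,289) and one on the bench (299,380). The two purple (396,343; 352,387) and two turquoise (174,366; 233,400) ones are look-alikes. So pack3 is the dark one at (299,380), and pack4 is absent. Next I'll confirm this in a crop and measure.

```bash
cat >> h.py <<'E'
def rects(p,c=None,zlo=.06,zhi=.095,xr=(.3,.75),yr=(-.15,.45)):
    """top faces of packs: (centre xy, z, size, yaw deg mod 90, hsv)"""
    c=cloud(p) if c is None else c
    m=(c[...,2]>zlo)&(c[...,2]<zhi)&(c[...,0]>xr[0])&(c[...,0]<xr[1])&(c[...,1]>yr[0])&(c[...,1]<yr[1])
    n,l,st,ct=cv2.connectedComponentsWithStats(m.astype(np.uint8),connectivity=4)
    hsv=cv2.cvtColor(p["color"],cv2.COLOR_RGB2HSV); out=[]
    for i in range(1,n):
        if st[i,4]<60: continue
        q=c[l==i]; z=np.median(q[:,2]); q=q[abs(q[:,2]-z)<.012]
        (x,y),(a,b),t=cv2.minAreaRect((q[:,:2]*1000).astype(np.float32))
        out.append((np.round([x/1000,y/1000],4),round(z,4),(round(a),round(b)),round(t,1),np.median(hsv[l==i],0).astype(int),ct[i].round()))
    return out
E
python3 - <<'E'
from h import *
np.set_printoptions(precision=4,suppress=True)
p=read_camera("top");save(p,"crop1",(100,150,300,290),4)
c=cloud(p)
for r in rects(p,c): print(*r)
# handle
m=(c[...,2]>.085)&(c[...,2]<.112)&(c[...,0]>.55)&(c[...,0]<.635)&(c[...,1]>-.33)&(c[...,1]<-.13)
q=c[m];print("handle",len(q),q.mean(0),np.percentile(q,[2,98],axis=0))
l=cv2.fitLine((q[:,:2]).astype(np.float32),cv2.DIST_HUBER,0,.01,.01).ravel();print(l,np.degrees(np.arctan2(l[1],l[0])))
m=(c[...,2]>.118)&(c[...,2]<.135)&(c[...,0]>.6)&(c[...,1]<-.05)&(c[...,1]>-.45)
q=c[m];print("cab top",cv2.minAreaRect((q[:,:2]*1000).astype(np.float32)),np.median(q[:,2]))
m=(c[...,2]>.105)&(c[...,2]<.121)&(c[...,0]>.6)&(c[...,0]<.68)&(c[...,1]<-.05)&(c[...,1]>-.45)
q=c[m];print("front",len(q),cv2.minAreaRect((q[:,:2]*1000).astype(np.float32)),np.median(q[:,2]))
for q in("drawer_handle","cabinet","charger","tumbler"):
    print(q,[(round(r["score"],2),w(p,r["centre"])) for r in place_of(p,q)])
E
```

```text
[0.7271 0.3044] 0.0816 (86, 45) 89.8 [ 47 114  57] [147. 140.]
[0.6815 0.0041] 0.0878 (59, 57) 1.0 [ 22  64 100] [258. 156.]
[0.6066 0.3263] 0.0842 (50, 51) 83.5 [18 22 74] [135. 185.]
[0.5982 0.2407] 0.0839 (52, 51) 85.2 [18 19 76] [167. 188.]
[0.5891 0.1582] 0.0843 (50, 52) 83.0 [18 21 79] [198. 192.]
[ 0.4971 -0.0124] 0.0778 (50, 50) 36.9 [142 125 109] [263. 229.]
[0.4494 0.3731] 0.0783 (52, 53) 56.7 [ 86 173 111] [115. 244.]
[0.4322 0.1534] 0.078 (49, 48) 4.5 [19 21 83] [199. 253.]
[0.421  0.0607] 0.0782 (50, 50) 66.7 [142 125 110] [234. 258.]
[0.3944 0.2661] 0.0782 (49, 49) 1.5 [ 86 170 116] [154. 266.]
handle 276 [ 0.6095 -0.2346  0.0983] [[ 0.5987 -0.2939  0.0922]
 [ 0.6328 -0.1723  0.1032]]
[ 0.042   0.9991  0.6088 -0.2269] 87.590225
cab top ((760.48388671875, -241.57354736328125), (290.788330078125, 240.94061279296875), 86.65293884277344) 0.12492197140951267
front 757 ((661.1525268554688, -236.70521545410156), (284.4308166503906, 42.75457000732422), 87.3337173461914) 0.1161975591583515
drawer_handle [(0.7, array([ 0.6106, -0.2296,  0.0938]))]
cabinet [(0.75, array([ 0.6021, -0.2315, -0.0001]))]
charger [(0.87, array([ 0.5975,  0.243 , -0.0005]))]
tumbler [(0.88, array([ 0.6806,  0.0037, -0.0011]))]
```

View pics/crop1.png

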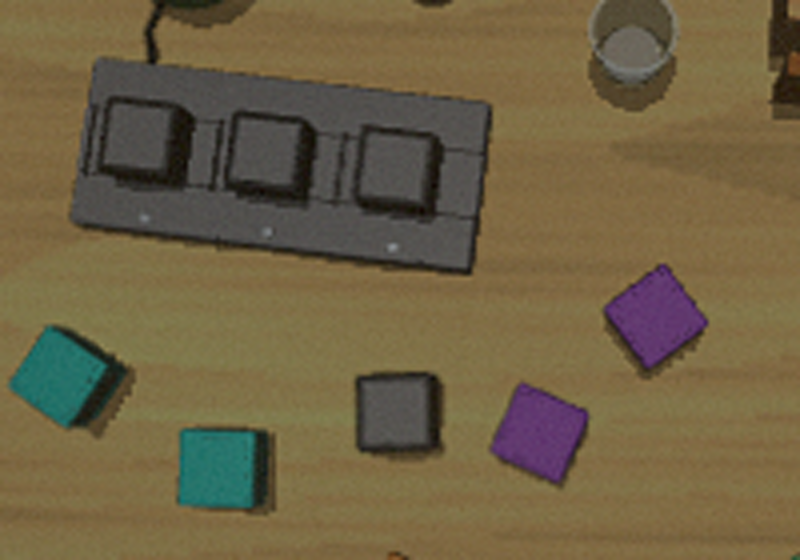

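```bash
cat >> h.py <<'E'
def rel(x,y,z,yaw,o=None):
    """numbers for a row: TCP target, yaw (deg) of tool y, tool down"""
    o=o or get_obs(); qd=o["orientation"]; R0=R.from_quat([qd[1],qd[2],qd[3],qd[0]])
    a=np.radians(yaw);Y=np.array([np.cos(a),np.sin(a),0]);Z=np.array([0,0,-1.]);X=np.cross(Y,Z)
    R1=R.from_matrix(np.stack([X,Y,Z],1))
    s=R0.inv().apply(np.array([x,y,z])-o["ee_pos"])/.4
    r=(R0.inv()*R1).as_rotvec()/(2*np.pi)
    return np.concatenate([s,r]).round(4).tolist()
E
python3 -c "
from h import *
print(rel(.43,.13,.25,-2.8));print(rel(.42,.13,.25,30))"
```

```text
[-0.8344, -0.6233, -0.0467, 0.0, -0.0, 0.1878]
[-0.8118, -0.634, -0.0467, 0.0, -0.0, 0.0967]
```

>>> carry_out --targets '[-0.8344,-0.6233,-0.0467,0,0,0.1878,30,-0.8344,-0.6233,-0.0467,0,0,0.1878,30,-0.8344,-0.6233,-0.0467,0,0,0.1878,30,-0.8344,-0.6233,-0.0467,0,0,0.1878,30,-0.8344,-0.6233,-0.0467,0,0,0.1878,30,-0.8344,-0.6233,-0.0467,0,0,0.1878,30,-0.8344,-0.6233,-0.0467,0,0,0.1878,30,-0.8344,-0.6233,-0.0467,0,0,0.1878,30,-0.8344,-0.6233,-0.0467,0,0,0.1878,30,-0.8344,-0.6233,-0.0467,0,0,0.1878,30,-0.8344,-0.6233,-0.0467,0,0,0.1878,30]' --grip_force 40

```text
time: 2.15
ee_pos: [0.4296, 0.1308, 0.25]
orientation: [-0.001, 0.724, 0.69, 0.0]
ft_force: [-0.1, 0.6, -0.3]
grip_width: 0.03
```

```bash
python3 -c "
from h import *
o=get_obs();print(o['joint_pos'],o['grip_width'],o['ft_force'])
print(rel(.608,-.231,.2,-2.8));print(rel(.608,-.231,.15,-2.8))"
```

```text
[-0.73603231  0.09030438  0.43941734  1.7461765  -0.04083566  1.31399508
 -0.33635288] 0.030003493368664192 [-0.07320636  0.55248498 -0.26684427]
[-0.8819, 0.4893, 0.1238, -0.0001, -0.0002, 0.0001]
[-0.8821, 0.4894, 0.2488, -0.0001, -0.0002, 0.0001]
```

>>> carry_out --targets '[-0.882,0.489,0.1238,0,0,0,30,-0.882,0.489,0.1238,0,0,0,30,-0.882,0.489,0.1238,0,0,0,30,-0.882,0.489,0.1238,0,0,0,30,-0.882,0.489,0.1238,0,0,0,30,-0.882,0.489,0.1238,0,0,0,30,-0.882,0.489,0.1238,0,0,0,30,-0.882,0.489,0.1238,0,0,0,30,-0.882,0.489,0.1238,0,0,0,30,-0.882,0.489,0.2,0,0,0,30,-0.882,0.489,0.24,0,0,0,30,-0.882,0.489,0.24,0,0,0,30]'

```text
time: 3.35
ee_pos: [0.6072, -0.2272, 0.1501]
orientation: [-0.004, 0.723, 0.691, -0.0]
ft_force: [-0.2, -0.4, 0.6]
grip_width: 0.0301
```

```bash
python3 -c "
from h import *
p=read_camera('scene');save(p,'s2',(60,80,300,280),3.3)
o=get_obs();print(o['joint_pos'],o['ee_pos'])
print(rel(.608,-.231,.076,-2.8))"
```

```text
[-0.02982029  0.62060475  0.60288011  1.34259034 -0.35223655  1.28882638
  0.53910627] [ 0.60817072 -0.22812708  0.15220306]
[-0.0078, 0.0005, 0.1905, -0.0005, -0.0005, 0.0006]
```

View pics/s2.png

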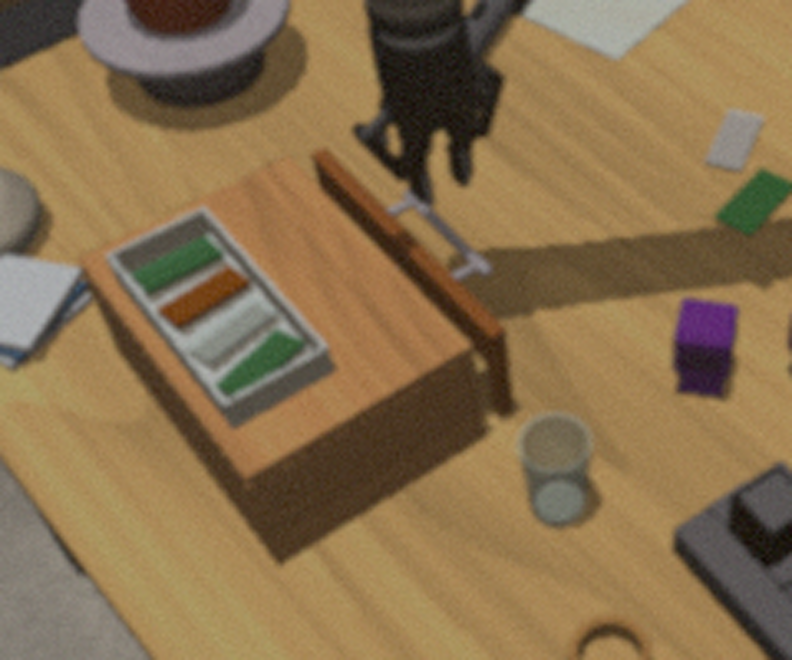

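The fingers stand above the bar, with the jaws across it (bar about 440,235 in the crop). I'll go down and grip.

>>> carry_out --targets '[-0.006,0,0.1,0,0,0,30,-0.006,0,0.16,0,0,0,30,-0.006,0,0.19,0,0,0,30,-0.006,0,0.19,0,0,0,30,-0.006,0,0.19,0,0,0,30,-0.006,0,0.19,0,0,0,5,-0.006,0,0.19,0,0,0,5,-0.006,0,0.19,0,0,0,5,-0.006,0,0.19,0,0,0,5,-0.006,0,0.19,0,0,0,5]' --grip_force 40

```text
time: 4.4
ee_pos: [0.6084, -0.2344, 0.0793]
orientation: [0.0, 0.724, 0.69, 0.001]
ft_force: [-1.6, 1.1, 6.1]
grip_width: 0.01
```

```bash
python3 -c "
from h import *
o=get_obs();print(o['joint_pos'],o['ee_pos'],o['grip_width'],o['ft_force'])
"
```

```text
[-0.01405929  0.68454508  0.57887726  1.42716277 -0.39052861  1.14405554
  0.57401761] [ 0.6084013  -0.23441146  0.07934509] 0.01001956517438106 [-1.63039323  1.09813429  6.05586703]
```

>>> carry_out --targets '[0,-0.03,0,0,0,0,5,0,-0.07,0,0,0,0,5,0,-0.11,0,0,0,0,5,0,-0.15,0,0,0,0,5,0,-0.19,0,0,0,0,5,0,-0.23,0,0,0,0,5,0,-0.27,0,0,0,0,5,0,-0.31,0,0,0,0,5,0,-0.34,0,0,0,0,5,0,-0.34,0,0,0,0,5]'

```text
time: 5.4
ee_pos: [0.4719, -0.2269, 0.0793]
orientation: [-0.0, 0.724, 0.689, 0.001]
ft_force: [-2.1, 3.3, 6.9]
grip_width: 0.0094
```

>>> carry_out --targets '[0,-0.01,0,0,0,0,5,0,-0.02,0,0,0,0,5,0,-0.025,0,0,0,0,5,0,-0.025,0,0,0,0,5]'

```text
time: 5.8
ee_pos: [0.464, -0.2266, 0.0793]
orientation: [0.001, 0.724, 0.69, 0.002]
ft_force: [0.7, 3.4, 7.3]
grip_width: 0.0095
```

>>> carry_out --targets '[0,-0.01,0,0,0,0,5,0,-0.015,0,0,0,0,5,0,-0.015,0,0,0,0,5]'

```text
time: 6.1
ee_pos: [0.46, -0.2264, 0.0793]
orientation: [0.003, 0.724, 0.69, 0.002]
ft_force: [4.8, 3.2, 3.8]
grip_width: 0.0093
```

>>> carry_out --targets '[0,-0.01,0,0,0,0,5,0,-0.015,0,0,0,0,5,0,-0.015,0,0,0,0,5]'

```text
time: 6.4
ee_pos: [0.4601, -0.2264, 0.0794]
orientation: [0.008, 0.723, 0.691, 0.005]
ft_force: [16.9, 0.4, -9.3]
grip_width: 0.0095
```

>>> carry_out --targets '[0,0.015,0,0,0,0,30,0,0.015,0,0,0,0,30,0,0.015,0,0,0,0,30,0,0.015,0,0,0,0,30,0,0.015,-0.1,0,0,0,30,0,0.015,-0.22,0,0,0,30,0,0.015,-0.34,0,0,0,30,0,0.015,-0.4,0,0,0,30,0,0.015,-0.4,0,0,0,30]'

```text
time: 7.3
ee_pos: [0.4578, -0.2289, 0.2421]
orientation: [0.004, 0.725, 0.689, 0.002]
ft_force: [0.6, -0.1, -0.2]
grip_width: 0.03
```

```bash
python3 - <<'E'
from h import *
np.set_printoptions(precision=4,suppress=True)
p=read_camera('top');save(p,'t3')
c=cloud(p)
for r in rects(p,c): 
    if r[4][1]<40:print(*r)
for q in("drawer_handle","drawer_in"): print(q,[(round(r["score"],2),w(p,r["centre"])) for r in place_of(p,q)])
m=(c[...,2]>.01)&(c[...,2]<.03)&(c[...,0]>.49)&(c[...,0]<.7)&(c[...,1]>-.36)&(c[...,1]<-.1)
q=c[m];print("floor",cv2.minAreaRect((q[:,:2]*1000).astype(np.float32)),np.median(q[:,2]))
s=read_camera('scene');save(s,'s3')
for q in("drawer_handle","drawer_in"): print(q,[(round(r["score"],2),w(s,r["centre"])) for r in place_of(s,q)])
o=get_obs();print(o['joint_pos'],o['ee_pos'],o['ft_force'])
E
```

```text
[0.607 0.326] 0.0842 (50, 51) 83.6 [18 21 80] [135. 184.]
[0.5984 0.2405] 0.0839 (51, 51) 84.7 [19 18 80] [167. 188.]
[0.5896 0.1581] 0.0841 (51, 50) 84.2 [18 20 85] [198. 192.]
[0.4331 0.153 ] 0.0781 (49, 48) 1.9 [18 20 89] [199. 253.]
drawer_handle [(0.82, array([ 0.4599, -0.2212,  0.0961]))]
drawer_in [(0.92, array([ 0.6056, -0.2311,  0.0212]))]
floor ((590.89501953125, -227.61790466308594), (262.7546081542969, 193.23963928222656), 87.28777313232422) 0.018538436749213183
drawer_handle [(0.79, array([ 0.4621, -0.2253,  0.0899]))]
drawer_in [(0.66, array([ 0.6036, -0.231 ,  0.0161]))]
[-0.1325  0.2598  0.6995  1.6307 -0.1709  1.3175  0.5449] [ 0.4551 -0.2264  0.2363] [-0.8765 -0.0455 -0.1285]
```

View pics/t3.png

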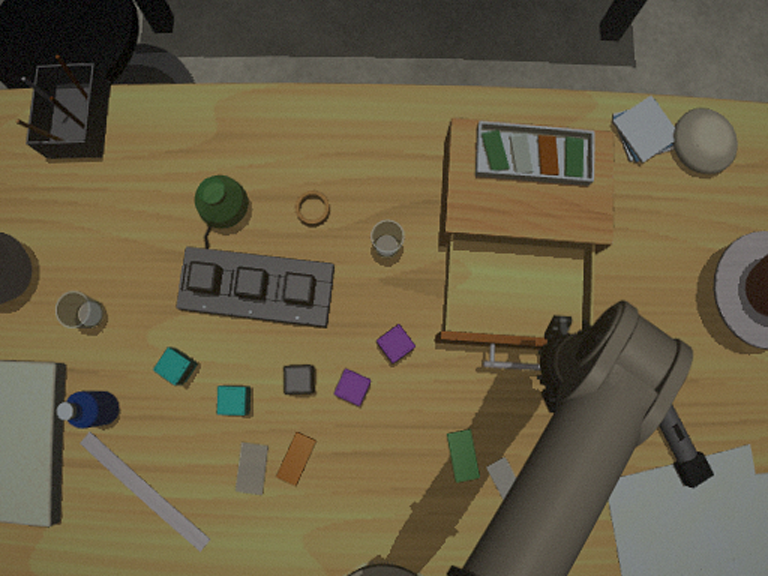

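```bash
python3 -c "
from h import *
print(rel(.433,.153,.16,2.5));print(rel(.433,.153,.036,2.5))"
```

```text
[0.9443, -0.1011, 0.192, -0.0005, -0.0002, -0.0148]
[0.944, -0.1001, 0.502, -0.0005, -0.0002, -0.0148]
```

>>> carry_out --targets '[0.944,-0.1,0.19,0,0,-0.0148,70,0.944,-0.1,0.19,0,0,-0.0148,70,0.944,-0.1,0.19,0,0,-0.0148,70,0.944,-0.1,0.19,0,0,-0.0148,70,0.944,-0.1,0.19,0,0,-0.0148,70,0.944,-0.1,0.19,0,0,-0.0148,70,0.944,-0.1,0.19,0,0,-0.0148,70,0.944,-0.1,0.19,0,0,-0.0148,70,0.944,-0.1,0.19,0,0,-0.0148,70,0.944,-0.1,0.19,0,0,-0.0148,70,0.944,-0.1,0.19,0,0,-0.0148,70]' --grip_force 70

```text
time: 8.7
ee_pos: [0.4347, 0.1505, 0.1616]
orientation: [0.0, 0.692, 0.722, -0.001]
ft_force: [0.7, 0.0, -0.3]
grip_width: 0.07
```

```bash
python3 -c "
from h import *
p=read_camera('scene');save(p,'s4',(240,120,440,320),3)
for r in place_of(p,'pack3'): print(round(r['score'],2),w(p,r['centre']).round(3))
o=get_obs();print(o['ee_pos'],o['joint_pos'])
print(rel(.433,.153,.036,2.5))"
```

```text
0.89 [0.39  0.267 0.04 ]
0.87 [0.604 0.239 0.05 ]
0.85 [ 0.498 -0.01   0.037]
0.83 [0.61  0.326 0.049]
0.75 [0.423 0.061 0.042]
0.67 [0.597 0.159 0.051]
0.64 [0.453 0.371 0.038]
0.57 [0.434 0.152 0.041]
[0.43504868 0.15037856 0.16198924] [-0.71411586  0.18743502  0.39600302  1.86515082 -0.07996993  1.10462588
 -0.24765332]
[0.0069, -0.0049, 0.315, 0.0, 0.0001, -0.0005]
```

View pics/s4.png

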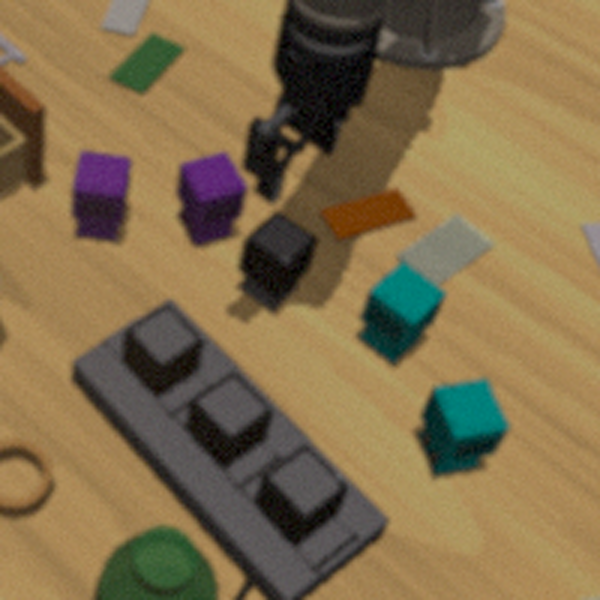

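Pack3 (280,255 in the crop) still stands under the gripper. I'll grasp it and lift.

>>> carry_out --targets '[0.005,-0.004,0.1,0,0,0,70,0.005,-0.004,0.2,0,0,0,70,0.005,-0.004,0.28,0,0,0,70,0.005,-0.004,0.314,0,0,0,70,0.005,-0.004,0.314,0,0,0,70,0.005,-0.004,0.314,0,0,0,40,0.005,-0.004,0.314,0,0,0,40,0.005,-0.004,0.314,0,0,0,40,0.005,-0.004,0.314,0,0,0,40,0.005,-0.004,0.28,0,0,0,40,0.005,-0.004,0.22,0,0,0,40]' --grip_force 70

```text
time: 9.9
ee_pos: [0.4309, 0.1535, 0.0729]
orientation: [-0.001, 0.691, 0.723, -0.002]
ft_force: [-0.6, 0.2, -2.6]
grip_width: 0.0489
```

```bash
python3 -c "
from h import *
o=get_obs();print(o['ee_pos'],o['grip_width'],o['ft_force'])
print(rel(.433,.150,.18,2.5));print(rel(.52,-.1,.19,-2.7));print(rel(.5925,-.324,.19,-2.7));print(rel(.5925,-.324,.057,-2.7))"
```

```text
[0.43085568 0.15345598 0.07291576] 0.0489127677224654 [-0.56801819  0.15312645 -2.56897838]
[-0.0094, 0.0037, -0.2677, -0.0007, 0.0003, 0.0001]
[-0.6434, 0.1934, -0.2924, -0.0007, 0.0003, 0.0145]
[-1.2108, 0.3497, -0.2921, -0.0007, 0.0003, 0.0145]
[-1.2102, 0.3513, 0.0404, -0.0007, 0.0003, 0.0145]
```

>>> carry_out --targets '[-0.01,0.004,-0.12,0,0,0,40,-0.05,0.02,-0.24,0,0,0,40,-0.643,0.193,-0.29,0,0,0.0145,40,-0.643,0.193,-0.29,0,0,0.0145,40,-0.643,0.193,-0.29,0,0,0.0145,40,-0.643,0.193,-0.29,0,0,0.0145,40,-0.643,0.193,-0.29,0,0,0.0145,40,-0.643,0.193,-0.29,0,0,0.0145,40,-0.643,0.193,-0.29,0,0,0.0145,40]'

```text
time: 10.8
ee_pos: [0.521, -0.1012, 0.1897]
orientation: [-0.0, 0.725, 0.689, -0.0]
ft_force: [0.0, 1.6, -2.8]
grip_width: 0.0495
```

```bash
python3 -c "
from h import *
o=get_obs();print(o['ee_pos'],o['grip_width'],o['ft_force'])
print(rel(.5925,-.324,.17,-2.7));print(rel(.5925,-.324,.057,-2.7))"
```

```text
[ 0.52095805 -0.10124455  0.18965459] 0.04950407920871082 [ 0.00624834  1.63260128 -2.77112129]
[-0.547, 0.2073, 0.0491, -0.0001, 0.0, -0.0007]
[-0.5469, 0.2075, 0.3316, -0.0001, 0.0, -0.0007]
```

>>> carry_out --targets '[-0.547,0.207,0.049,0,0,0,40,-0.547,0.207,0.049,0,0,0,40,-0.547,0.207,0.049,0,0,0,40,-0.547,0.207,0.049,0,0,0,40,-0.547,0.207,0.049,0,0,0,40,-0.547,0.207,0.049,0,0,0,40,-0.547,0.207,0.049,0,0,0,40,-0.547,0.207,0.14,0,0,0,40,-0.547,0.207,0.23,0,0,0,40,-0.547,0.207,0.29,0,0,0,40,-0.547,0.207,0.32,0,0,0,40,-0.547,0.207,0.33,0,0,0,40]'

```text
time: 12.0
ee_pos: [0.5942, -0.3179, 0.057]
orientation: [-0.002, 0.722, 0.692, 0.001]
ft_force: [-0.9, 0.3, -2.1]
grip_width: 0.0495
```

```bash
python3 -c "
from h import *
p=read_camera('scene');save(p,'s5',(60,80,300,280),3.3)
o=get_obs();print(o['ee_pos'],o['grip_width'],o['ft_force'])
print(rel(.5925,-.324,.056,-2.7))"
```

```text
[ 0.59460205 -0.31936329  0.05759663] 0.0495248385484095 [-0.53765965 -0.19877645 -2.71598339]
[-0.0118, -0.0047, 0.004, -0.0, -0.0003, 0.0004]
```

View pics/s5.png

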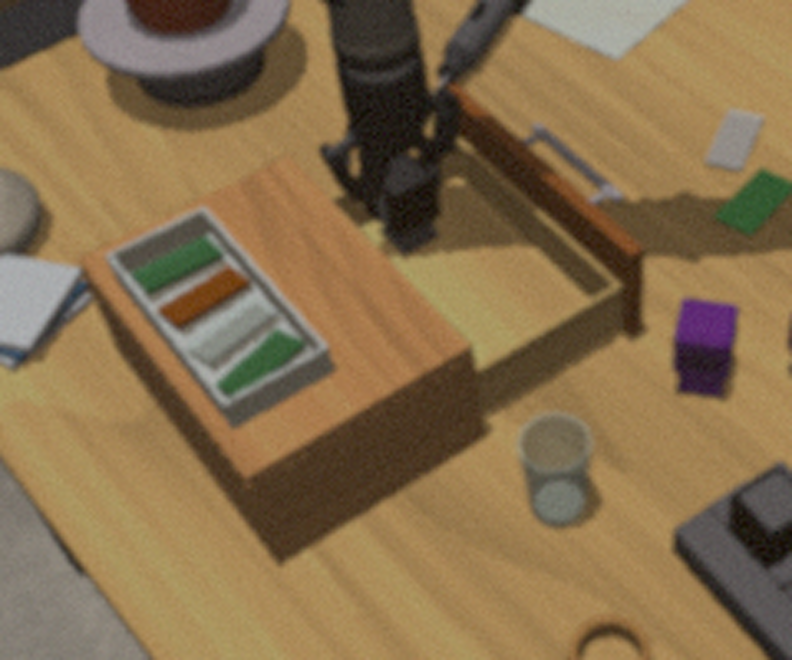

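>>> carry_out --targets '[-0.012,-0.004,0.0,0,0,0,40,-0.012,-0.004,0.004,0,0,0,40,-0.012,-0.004,0.006,0,0,0,40]'

```text
time: 12.35
ee_pos: [0.5924, -0.3279, 0.057]
orientation: [0.001, 0.724, 0.69, 0.0]
ft_force: [-0.1, -0.3, -2.1]
grip_width: 0.0492
```

>>> carry_out --targets '[0.011,0,0.002,0,0,0,40,0.011,0,0.006,0,0,0,40,0.011,0,0.009,0,0,0,40,0.011,0,0.009,0,0,0,40]'

```text
time: 12.75
ee_pos: [0.5939, -0.3251, 0.0567]
orientation: [0.004, 0.724, 0.69, 0.0]
ft_force: [-1.9, -0.4, 11.6]
grip_width: 0.0496
```

>>> carry_out --targets '[0,0,-0.008,0,0,0,66,0,0,-0.008,0,0,0,66,0,0,-0.008,0,0,0,66,0,0,-0.1,0,0,0,66,0,0,-0.2,0,0,0,66,0,0,-0.32,0,0,0,66,0.2,-0.08,-0.36,0,0,0,66,0.4,-0.16,-0.36,0,0,0,66,0.4,-0.16,-0.36,0,0,0,66,0.4,-0.16,-0.36,0,0,0,66]'

```text
time: 13.75
ee_pos: [0.5351, -0.1528, 0.1955]
orientation: [-0.002, 0.721, 0.693, 0.001]
ft_force: [0.4, 0.2, -0.3]
grip_width: 0.066
```

```bash
python3 - <<'E'
from h import *
p=read_camera('scene');save(p,'s6',(60,80,300,280),3.3)
o=get_obs();print(o['ee_pos'],o['grip_width'],o['ft_force'])
c=cloud(p); m=(c[...,2]>.085)&(c[...,2]<.11)&(c[...,0]>.53)&(c[...,0]<.66)&(c[...,1]>-.38)&(c[...,1]<-.08)
q=c[m];print(np.median(q,0),cv2.minAreaRect((q[:,:2]*1000).astype(np.float32)))
print(rel(.58,.17,.20,-5.9))
E
```

```text
[ 0.5348662  -0.1496505   0.19555958] 0.06624452094607175 [-1.02156784  3.02676394 -0.96659582]
[ 0.59896551 -0.31847664  0.0972757 ] ((595.66845703125, -324.8390808105469), (52.58705520629883, 50.5123405456543), 89.59129333496094)
[0.8028, 0.083, -0.0047, -0.0004, -0.0013, 0.0105]
```

View pics/s6.png

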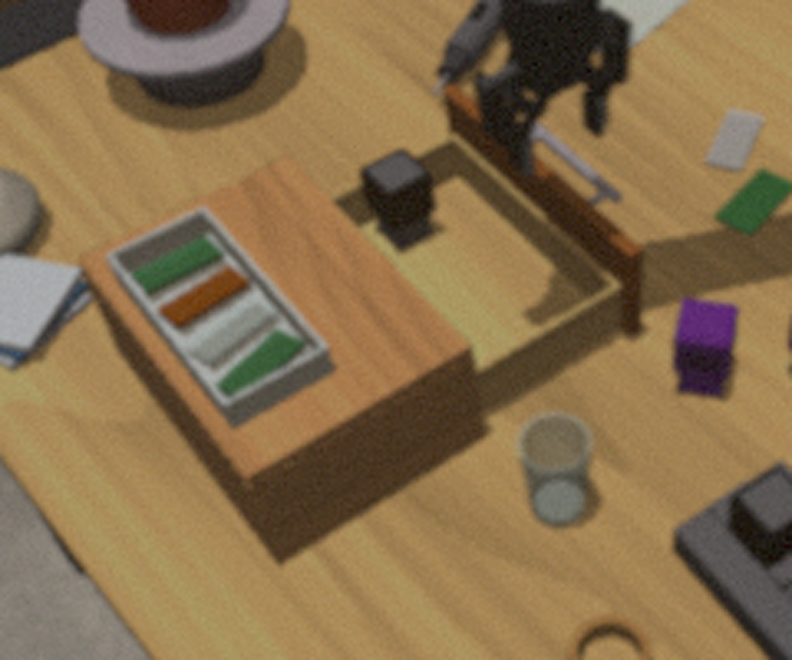

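Pack3 stands on the drawer floor (400,195). Next is the right charger pack at (0.589, 0.158).

>>> carry_out --targets '[0.8,0.083,0,0,0,0.0105,66,0.8,0.083,0,0,0,0.0105,66,0.8,0.083,0,0,0,0.0105,66,0.8,0.083,0,0,0,0.0105,66,0.8,0.083,0,0,0,0.0105,66,0.8,0.083,0,0,0,0.0105,66,0.8,0.083,0,0,0,0.0105,66,0.8,0.083,0,0,0,0.0105,66,0.8,0.083,0,0,0,0.0105,66]'

```text
time: 14.7
ee_pos: [0.5839, 0.1584, 0.1953]
orientation: [0.0, 0.746, 0.666, -0.001]
ft_force: [0.2, -1.0, -0.2]
grip_width: 0.0664
```

```bash
python3 - <<'E'
from h import *
o=get_obs();print(o['ee_pos'],o['grip_width'],o['ft_force'],o['joint_pos'])
print(rel(.5895,.158,.12,-5.9),rel(.5895,.158,.042,-5.9))
E
```

```text
[0.58388555 0.15840873 0.19529953] 0.06641337526929599 [ 0.21118133 -1.03273298 -0.17339284] [-0.64028608  0.47662304  0.51823229  1.42371259 -0.23627584  1.30476991
 -0.2200174 ]
[0.0009, 0.0142, 0.1882, -0.0001, 0.0003, -0.0015] [0.0012, 0.0144, 0.3832, -0.0001, 0.0003, -0.0015]
```

>>> carry_out --targets '[0.001,0.014,0.1,0,0,-0.001,66,0.001,0.014,0.2,0,0,-0.001,66,0.001,0.014,0.29,0,0,-0.001,66,0.001,0.014,0.35,0,0,-0.001,66,0.001,0.014,0.383,0,0,-0.001,66,0.001,0.014,0.383,0,0,-0.001,66,0.001,0.014,0.383,0,0,-0.001,40,0.001,0.014,0.383,0,0,-0.001,40,0.001,0.014,0.383,0,0,-0.001,40,0.001,0.014,0.383,0,0,-0.001,40,0.001,0.014,0.383,0,0,-0.001,40]' --grip_force 100

```text
time: 15.8
ee_pos: [0.5907, 0.1582, 0.0446]
orientation: [0.001, 0.744, 0.668, 0.001]
ft_force: [-2.8, -1.5, 6.0]
grip_width: 0.0489
```

>>> carry_out --targets '[0,0,-0.02,0,0,0,40,0,0,-0.04,0,0,0,40,0,0,-0.06,0,0,0,40,0,0,-0.09,0,0,0,40,0,0,-0.13,0,0,0,40,0,0,-0.18,0,0,0,40,0,0,-0.25,0,0,0,40,0,0,-0.32,0,0,0,40,0,0,-0.37,0,0,0,40,0,0,-0.37,0,0,0,40]'

```text
time: 16.8
ee_pos: [0.592, 0.159, 0.1958]
orientation: [0.002, 0.744, 0.668, 0.004]
ft_force: [0.2, 0.4, -1.7]
grip_width: 0.0489
```

```bash
python3 - <<'E'
from h import *
p=read_camera('scene');save(p,'s7',(200,120,400,320),3)
o=get_obs();print(o['ee_pos'],o['grip_width'],o['ft_force'],o['joint_pos'])
print(rel(.54,-.05,.195,-2.7),rel(.56,-.15,.19,-2.7))
E
```

```text
[0.59060717 0.15880981 0.19324245] 0.0489892796866583 [ 0.27610961 -0.13280669 -3.00658175] [-0.63202399  0.48754444  0.51629424  1.41270089 -0.24353688  1.30043877
 -0.20840405]
[-0.5325, -0.0703, -0.0058, 0.0006, -0.0003, -0.0095] [-0.7758, 0.006, 0.0064, 0.0006, -0.0003, -0.0095]
```

View pics/s7.png

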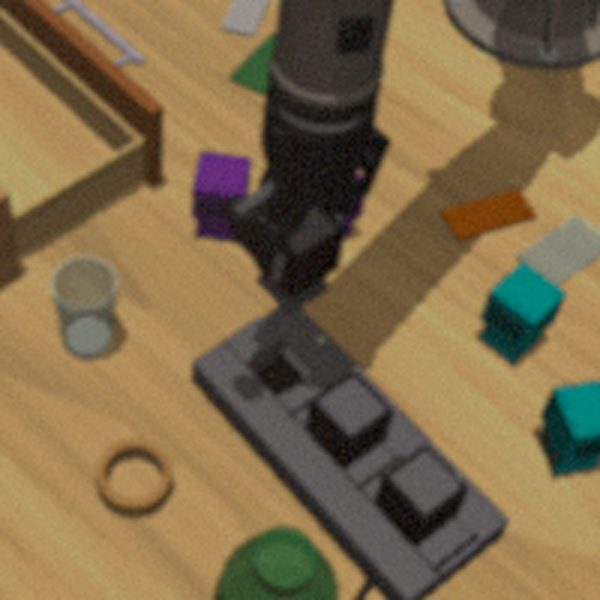

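>>> carry_out --targets '[-0.532,-0.07,0,0,0,-0.0095,40,-0.532,-0.07,0,0,0,-0.0095,40,-0.532,-0.07,0,0,0,-0.0095,40,-0.532,-0.07,0,0,0,-0.0095,40,-0.532,-0.07,0,0,0,-0.0095,40,-0.776,0.006,0,0,0,-0.0095,40,-0.776,0.006,0,0,0,-0.0095,40,-0.776,0.006,0,0,0,-0.0095,40,-0.776,0.006,0,0,0,-0.0095,40,-0.776,0.006,0,0,0,-0.0095,40]'

```text
time: 17.85
ee_pos: [0.5585, -0.1483, 0.1895]
orientation: [-0.002, 0.723, 0.691, -0.0]
ft_force: [0.2, 1.2, -1.6]
grip_width: 0.0489
```

```bash
python3 - <<'E'
from h import *
o=get_obs();print(o['ee_pos'],o['grip_width'],o['ft_force'])
print(rel(.5955,-.261,.17,-2.7),rel(.5955,-.261,.060,-2.7))
E
```

```text
[ 0.55853965 -0.14830722  0.18950792] 0.04890262829099508 [ 0.19730926  1.23155403 -1.55538352]
[-0.2773, 0.1052, 0.0479, -0.0004, -0.0004, 0.0003] [-0.278, 0.1059, 0.3229, -0.0004, -0.0004, 0.0003]
```

>>> carry_out --targets '[-0.274,0.105,0.048,0,0,0,40,-0.274,0.105,0.048,0,0,0,40,-0.274,0.105,0.048,0,0,0,40,-0.274,0.105,0.048,0,0,0,40,-0.274,0.105,0.14,0,0,0,40,-0.274,0.105,0.22,0,0,0,40,-0.274,0.105,0.28,0,0,0,40,-0.274,0.105,0.31,0,0,0,40,-0.274,0.105,0.322,0,0,0,40,-0.274,0.105,0.322,0,0,0,40]'

```text
time: 18.85
ee_pos: [0.5964, -0.2605, 0.0622]
orientation: [-0.0, 0.723, 0.691, 0.0]
ft_force: [0.1, 0.5, -1.9]
grip_width: 0.0489
```

>>> carry_out --targets '[0,0,0.004,0,0,0,40,0,0,0.008,0,0,0,40,0,0,0.008,0,0,0,40]'

```text
time: 19.15
ee_pos: [0.5962, -0.2621, 0.0596]
orientation: [0.001, 0.724, 0.69, 0.0]
ft_force: [0.8, 0.3, -2.2]
grip_width: 0.049
```

>>> carry_out --targets '[0,0,0.004,0,0,0,40,0,0,0.008,0,0,0,40,0,0,0.008,0,0,0,40]'

```text
time: 19.45
ee_pos: [0.5968, -0.2623, 0.0576]
orientation: [0.001, 0.724, 0.69, 0.001]
ft_force: [-1.0, 1.7, 3.5]
grip_width: 0.0488
```

Contact with the floor. Releasing, then on to the middle pack.

>>> carry_out --targets '[0,0,0,0,0,0,66,0,0,0,0,0,0,66,0,0,0,0,0,0,66,0,0,-0.1,0,0,0,66,0,0,-0.2,0,0,0,66,0,0,-0.32,0,0,0,66,0.2,-0.08,-0.34,0,0,0,66,0.35,-0.12,-0.34,0,0,0,66,0.35,-0.12,-0.34,0,0,0,66,0.35,-0.12,-0.34,0,0,0,66]'

```text
time: 20.45
ee_pos: [0.5543, -0.1088, 0.191]
orientation: [-0.004, 0.719, 0.695, 0.003]
ft_force: [1.7, -0.3, 0.3]
grip_width: 0.0658
```

```bash
python3 - <<'E'
from h import *
p=read_camera('scene');save(p,'s8',(60,80,400,320),2.3)
o=get_obs();print(o['ee_pos'],o['grip_width'],o['ft_force'])
print(rel(.56,.05,.195,-5.9),rel(.5985,.2405,.20,-5.9))
E
```

```text
[ 0.55461289 -0.11378173  0.19134256] 0.0660179254254184 [-0.13413698 -0.12820375  0.11642592]
[0.4097, -0.0021, -0.0076, -0.0001, -0.0006, 0.0104] [0.8893, 0.076, -0.0183, -0.0001, -0.0006, 0.0104]
```

View pics/s8.png

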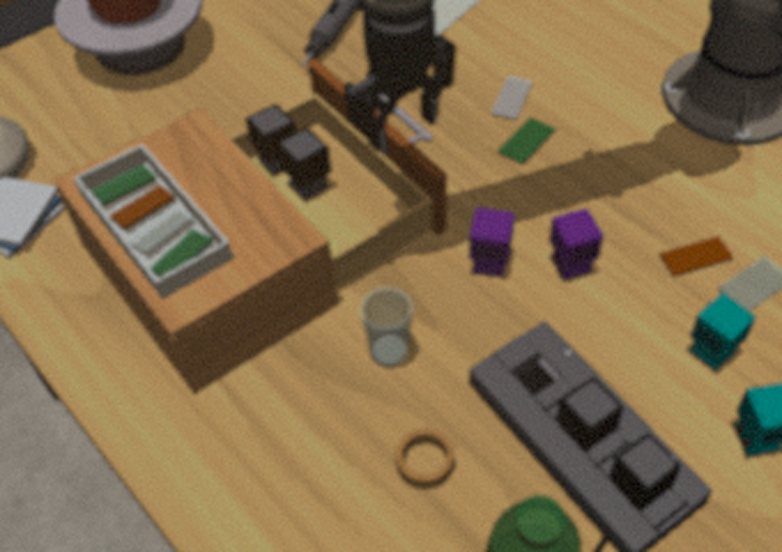

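Two packs now stand in the drawer (270,140 and 303,162). Now the middle one.

>>> carry_out --targets '[0.41,0,0,0,0,0.0104,66,0.41,0,0,0,0,0.0104,66,0.41,0,0,0,0,0.0104,66,0.41,0,0,0,0,0.0104,66,0.889,0.076,-0.018,0,0,0.0104,66,0.889,0.076,-0.018,0,0,0.0104,66,0.889,0.076,-0.018,0,0,0.0104,66,0.889,0.076,-0.018,0,0,0.0104,66,0.889,0.076,-0.018,0,0,0.0104,66,0.889,0.076,-0.018,0,0,0.0104,66]'

```text
time: 21.5
ee_pos: [0.6021, 0.2339, 0.1979]
orientation: [0.001, 0.745, 0.667, -0.001]
ft_force: [-0.5, -0.5, 0.9]
grip_width: 0.0663
```

```bash
python3 - <<'E'
from h import *
p=read_camera('scene')
o=get_obs();print(o['ee_pos'],o['grip_width'],o['ft_force'],o['joint_pos'])
print(rel(.5985,.2405,.042,-5.9))
E
```

```text
[0.60236948 0.2317308  0.19830867] 0.0659489004287362 [-0.11272891 -1.04467429  0.17574869] [-0.70871832  0.56213492  0.51750294  1.28818799 -0.27017625  1.36070858
 -0.31638594]
[0.0217, -0.0123, 0.3907, 0.0001, 0.0004, -0.0018]
```

>>> carry_out --targets '[0.02,-0.008,0.1,0,0,-0.001,66,0.02,-0.008,0.18,0,0,-0.001,66,0.02,-0.008,0.2,0,0,-0.001,66,0.02,-0.008,0.2,0,0,-0.001,66]'

```text
time: 21.95
ee_pos: [0.5989, 0.2393, 0.1177]
orientation: [0.0, 0.745, 0.667, -0.002]
ft_force: [-0.3, -0.1, 0.3]
grip_width: 0.066
```

```bash
python3 - <<'E'
from h import *
for i in range(2):
    p=read_camera('scene')
    o=get_obs();print(o['ee_pos'])
    print(rel(.5985,.2405,.042,-5.9))
E
```

```text
[0.60021548 0.24013954 0.11960717]
[0.0006, -0.0046, 0.194, 0.0002, 0.0001, -0.001]
[0.6009584  0.24085784 0.12072343]
[-0.0017, -0.0066, 0.1968, 0.0005, -0.0001, -0.0009]
```

>>> carry_out --targets '[0,-0.004,0.1,0,0,-0.0008,66,0,-0.004,0.16,0,0,-0.0008,66,0,-0.004,0.19,0,0,-0.0008,66,0,-0.004,0.19,0,0,-0.0008,66,0,-0.004,0.19,0,0,-0.0008,40,0,-0.004,0.19,0,0,-0.0008,40,0,-0.004,0.19,0,0,-0.0008,40,0,-0.004,0.19,0,0,-0.0008,40,0,-0.004,0.19,0,0,-0.0008,40]'

```text
time: 22.95
ee_pos: [0.5992, 0.243, 0.0453]
orientation: [0.001, 0.742, 0.671, 0.002]
ft_force: [-1.6, -0.3, 6.9]
grip_width: 0.0488
```

>>> carry_out --targets '[0,0,-0.02,0,0,0,40,0,0,-0.04,0,0,0,40,0,0,-0.06,0,0,0,40,0,0,-0.09,0,0,0,40,0,0,-0.13,0,0,0,40,0,0,-0.18,0,0,0,40,0,0,-0.25,0,0,0,40,0,0,-0.32,0,0,0,40,0,0,-0.37,0,0,0,40,0,0,-0.37,0,0,0,40]'

```text
time: 23.95
ee_pos: [0.5999, 0.2432, 0.1961]
orientation: [0.001, 0.742, 0.671, 0.004]
ft_force: [0.2, -0.7, -1.0]
grip_width: 0.0493
```

```bash
python3 - <<'E'
from h import *
p=read_camera('scene');save(p,'s9',(60,80,400,320),2.3)
o=get_obs();print(o['ee_pos'],o['grip_width'],o['ft_force'])
print(rel(.54,-.05,.195,-2.7),rel(.56,-.12,.19,-2.7))
E
```

```text
[0.59856238 0.24286186 0.19348167] 0.04926600642127687 [-0.09540448  0.24258722 -2.13590503]
[-0.7432, -0.0719, -0.0059, 0.0006, -0.0004, -0.0086] [-0.9123, -0.0046, 0.0064, 0.0006, -0.0004, -0.0086]
```

View pics/s9.png

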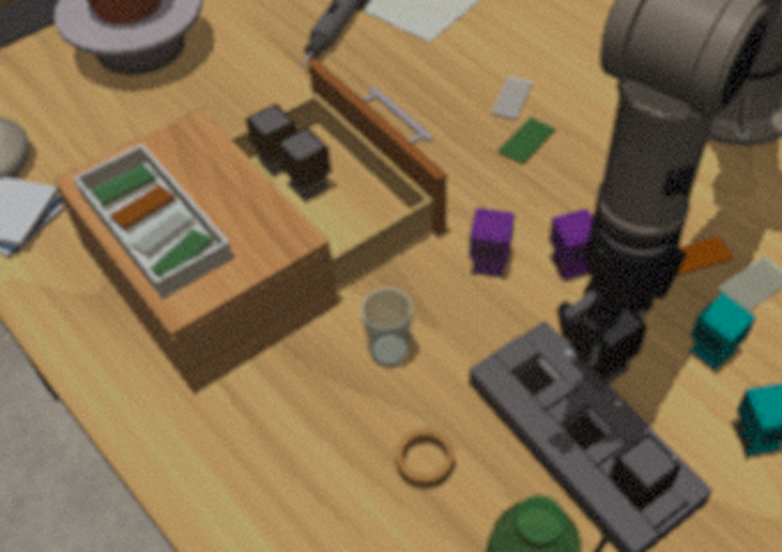

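>>> carry_out --targets '[-0.743,-0.072,0,0,0,-0.0086,40,-0.743,-0.072,0,0,0,-0.0086,40,-0.743,-0.072,0,0,0,-0.0086,40,-0.743,-0.072,0,0,0,-0.0086,40,-0.743,-0.072,0,0,0,-0.0086,40,-0.743,-0.072,0,0,0,-0.0086,40,-0.743,-0.072,0,0,0,-0.0086,40,-0.912,-0.005,0,0,0,-0.0086,40,-0.912,-0.005,0,0,0,-0.0086,40,-0.912,-0.005,0,0,0,-0.0086,40,-0.912,-0.005,0,0,0,-0.0086,40]'

```text
time: 25.1
ee_pos: [0.5578, -0.1198, 0.1895]
orientation: [-0.002, 0.724, 0.69, -0.001]
ft_force: [-0.5, 0.8, -1.5]
grip_width: 0.0492
```

```bash
python3 - <<'E'
from h import *
o=get_obs();print(o['ee_pos'],o['grip_width'],o['ft_force'])
print(rel(.5985,-.2,.17,-2.7),rel(.5985,-.2,.060,-2.7))
E
```

```text
[ 0.55782331 -0.11979308  0.18946567] 0.04917894353049684 [-0.52399974  0.84995149 -1.48695133]
[-0.1954, 0.1114, 0.0481, -0.0005, -0.0002, -0.0002] [-0.1958, 0.1123, 0.3231, -0.0005, -0.0002, -0.0002]
```

>>> carry_out --targets '[-0.193,0.11,0.048,0,0,0,40,-0.193,0.11,0.048,0,0,0,40,-0.193,0.11,0.048,0,0,0,40,-0.193,0.11,0.14,0,0,0,40,-0.193,0.11,0.22,0,0,0,40,-0.193,0.11,0.28,0,0,0,40,-0.193,0.11,0.31,0,0,0,40,-0.193,0.11,0.322,0,0,0,40,-0.193,0.11,0.322,0,0,0,40]'

```text
time: 26.0
ee_pos: [0.5994, -0.1984, 0.062]
orientation: [-0.0, 0.723, 0.691, 0.0]
ft_force: [0.2, 0.0, -1.5]
grip_width: 0.0489
```

>>> carry_out --targets '[0,0,0.006,0,0,0,40,0,0,0.01,0,0,0,40,0,0,0.01,0,0,0,40]'

```text
time: 26.3
ee_pos: [0.5996, -0.1996, 0.0587]
orientation: [0.001, 0.724, 0.69, 0.0]
ft_force: [0.4, 1.0, -3.6]
grip_width: 0.0488
```

>>> carry_out --targets '[0,0,0.004,0,0,0,40,0,0,0.007,0,0,0,40,0,0,0.007,0,0,0,40]'

```text
time: 26.6
ee_pos: [0.6012, -0.1998, 0.0583]
orientation: [0.002, 0.724, 0.69, 0.002]
ft_force: [-2.3, 1.5, 7.6]
grip_width: 0.0489
```

>>> carry_out --targets '[0,0,0,0,0,0,66,0,0,0,0,0,0,66,0,0,0,0,0,0,66,0,0,-0.1,0,0,0,66,0,0,-0.2,0,0,0,66,0,0,-0.32,0,0,0,66,0.15,-0.12,-0.34,0,0,0,66,0.25,-0.12,-0.34,0,0,0,66,0.25,-0.12,-0.34,0,0,0,66,0.25,-0.12,-0.34,0,0,0,66]'

```text
time: 27.6
ee_pos: [0.556, -0.0927, 0.191]
orientation: [-0.001, 0.721, 0.693, 0.001]
ft_force: [0.7, -0.6, 0.2]
grip_width: 0.066
```

```bash
python3 - <<'E'
from h import *
p=read_camera('scene');save(p,'s10',(60,80,400,320),2.3)
o=get_obs();print(o['ee_pos'],o['grip_width'],o['ft_force'])
print(rel(.58,.15,.2,-5.9))
E
```

```text
[ 0.55600772 -0.09592379  0.19100652] 0.0661063926655965 [-0.31822442 -0.9820049   0.16525312]
[0.6169, 0.033, -0.0224, -0.0, -0.0, 0.0094]
```

View pics/s10.png

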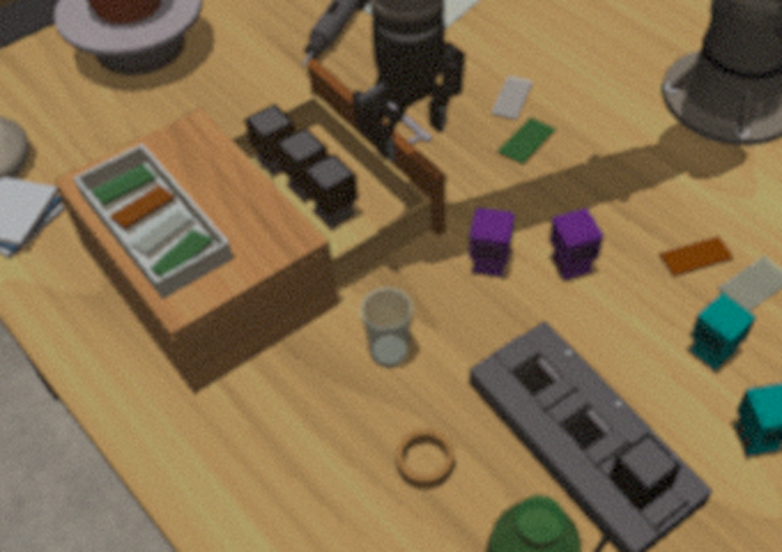

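Three packs stand in the drawer (268,140; 302,165; 330,190). The last one is the left charger pack at (640,470).

>>> carry_out --targets '[0.617,0.033,-0.022,0,0,0.0094,66,0.617,0.033,-0.022,0,0,0.0094,66,0.617,0.033,-0.022,0,0,0.0094,66,0.617,0.033,-0.022,0,0,0.0094,66,0.617,0.033,-0.022,0,0,0.0094,66,0.617,0.033,-0.022,0,0,0.0094,66,0.617,0.033,-0.022,0,0,0.0094,66,0.617,0.033,-0.022,0,0,0.0094,66]'

```text
time: 28.45
ee_pos: [0.5815, 0.1448, 0.1997]
orientation: [0.001, 0.745, 0.667, -0.001]
ft_force: [-0.5, 0.1, -0.3]
grip_width: 0.0661
```

```bash
python3 - <<'E'
from h import *
p=read_camera('scene')
o=get_obs();print(o['ee_pos'])
print(rel(.607,.3262,.13,-5.9))
E
```

```text
[0.5814636  0.14473184 0.1998967 ]
[0.4584, 0.0129, 0.1737, 0.0001, 0.0004, -0.0013]
```

>>> carry_out --targets '[0.458,0.013,0.05,0,0,-0.0013,66,0.458,0.013,0.1,0,0,-0.0013,66,0.458,0.013,0.17,0,0,-0.0013,66,0.458,0.013,0.17,0,0,-0.0013,66,0.458,0.013,0.17,0,0,-0.0013,66,0.458,0.013,0.17,0,0,-0.0013,66,0.458,0.013,0.17,0,0,-0.0013,66]'

```text
time: 29.2
ee_pos: [0.6072, 0.3264, 0.1331]
orientation: [0.002, 0.742, 0.67, 0.0]
ft_force: [-0.3, -0.4, 1.5]
grip_width: 0.066
```

```bash
python3 - <<'E'
from h import *
p=read_camera('scene');save(p,'s11',(220,180,440,340),3)
o=get_obs();print(o['ee_pos'])
print(rel(.607,.3262,.042,-5.9))
E
```

```text
[0.60737386 0.32651101 0.13362731]
[-0.0007, -0.0015, 0.2291, 0.0005, 0.0001, -0.0]
```

View pics/s11.png

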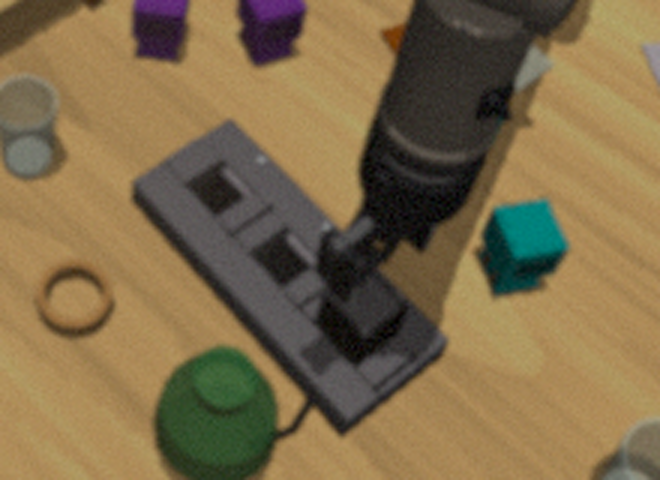

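>>> carry_out --targets '[0,-0.001,0.1,0,0,0,66,0,-0.001,0.17,0,0,0,66,0,-0.001,0.21,0,0,0,66,0,-0.001,0.227,0,0,0,66,0,-0.001,0.227,0,0,0,66,0,-0.001,0.227,0,0,0,40,0,-0.001,0.227,0,0,0,40,0,-0.001,0.227,0,0,0,40,0,-0.001,0.227,0,0,0,40,0,-0.001,0.227,0,0,0,40]'

```text
time: 30.25
ee_pos: [0.6067, 0.3308, 0.0436]
orientation: [0.001, 0.741, 0.672, 0.002]
ft_force: [-0.4, 0.0, 6.1]
grip_width: 0.0492
```

>>> carry_out --targets '[0,0,-0.02,0,0,0,40,0,0,-0.04,0,0,0,40,0,0,-0.06,0,0,0,40,0,0,-0.09,0,0,0,40,0,0,-0.13,0,0,0,40,0,0,-0.18,0,0,0,40,0,0,-0.25,0,0,0,40,0,0,-0.32,0,0,0,40,0,0,-0.37,0,0,0,40,0,0,-0.37,0,0,0,40]'

```text
time: 31.25
ee_pos: [0.6062, 0.3315, 0.1947]
orientation: [0.0, 0.74, 0.672, 0.004]
ft_force: [0.4, -0.1, -1.7]
grip_width: 0.049
```

```bash
python3 - <<'E'
from h import *
p=read_camera('scene');save(p,'s12',(60,80,440,340),2)
o=get_obs();print(o['ee_pos'],o['grip_width'],o['ft_force'])
print(rel(.54,.02,.195,-2.7))
E
```

```text
[0.60516903 0.33104349 0.19191658] 0.048905126009361935 [ 0.40161162  0.73668571 -3.53149724]
[-0.7897, -0.0867, -0.0101, 0.0004, -0.0004, -0.008]
```

View pics/s12.png

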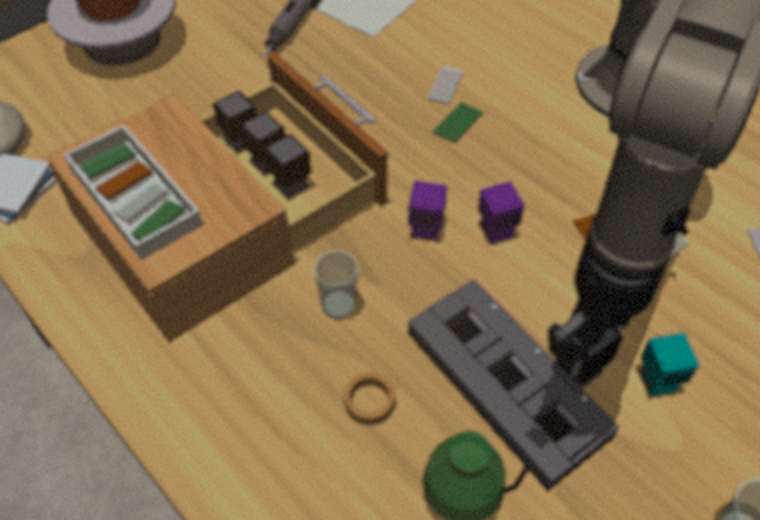

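>>> carry_out --targets '[-0.79,-0.087,-0.01,0,0,-0.008,40,-0.79,-0.087,-0.01,0,0,-0.008,40,-0.79,-0.087,-0.01,0,0,-0.008,40,-0.79,-0.087,-0.01,0,0,-0.008,40,-0.79,-0.087,-0.01,0,0,-0.008,40,-0.79,-0.087,-0.01,0,0,-0.008,40,-0.79,-0.087,-0.01,0,0,-0.008,40,-0.79,-0.087,-0.01,0,0,-0.008,40,-0.79,-0.087,-0.01,0,0,-0.008,40,-0.79,-0.087,-0.01,0,0,-0.008,40]'

```text
time: 32.3
ee_pos: [0.5388, 0.0218, 0.1923]
orientation: [-0.001, 0.723, 0.691, -0.0]
ft_force: [0.2, 0.6, -1.4]
grip_width: 0.0491
```

```bash
python3 - <<'E'
from h import *
o=get_obs();print(o['ee_pos'],o['grip_width'],o['ft_force'])
print(rel(.57,-.1,.19,-2.7),rel(.6005,-.136,.19,-2.7),rel(.6005,-.136,.061,-2.7))
E
```

```text
[0.53884717 0.02175852 0.19227079] 0.04914266014643768 [ 0.24361061  0.61993092 -1.41773052]
[-0.3007, 0.0913, 0.0051, -0.0003, -0.0002, 0.0005] [-0.3872, 0.1714, 0.0048, -0.0003, -0.0002, 0.0005] [-0.3876, 0.1721, 0.3273, -0.0003, -0.0002, 0.0005]
```

>>> carry_out --targets '[-0.3,0.091,0.005,0,0,0,40,-0.3,0.091,0.005,0,0,0,40,-0.3,0.091,0.005,0,0,0,40,-0.385,0.171,0.005,0,0,0,40,-0.385,0.171,0.005,0,0,0,40,-0.385,0.171,0.05,0,0,0,40,-0.385,0.171,0.14,0,0,0,40,-0.385,0.171,0.2,0,0,0,40,-0.385,0.171,0.22,0,0,0,40,-0.385,0.171,0.22,0,0,0,40]'

```text
time: 33.3
ee_pos: [0.5998, -0.1356, 0.1035]
orientation: [-0.002, 0.723, 0.691, -0.001]
ft_force: [-0.2, 0.8, -2.4]
grip_width: 0.0489
```

```bash
python3 - <<'E'
from h import *
p=read_camera('scene');save(p,'s13',(120,80,320,240),3.8)
o=get_obs();print(o['ee_pos'],o['grip_width'],o['ft_force'])
print(rel(.6005,-.136,.061,-2.7))
E
```

```text
[ 0.6009527  -0.13659724  0.1052177 ] 0.048730913069359054 [ 0.63321926 -0.90326801 -1.83624467]
[0.0014, -0.0012, 0.1105, -0.0, -0.0, 0.0002]
```

View pics/s13.png

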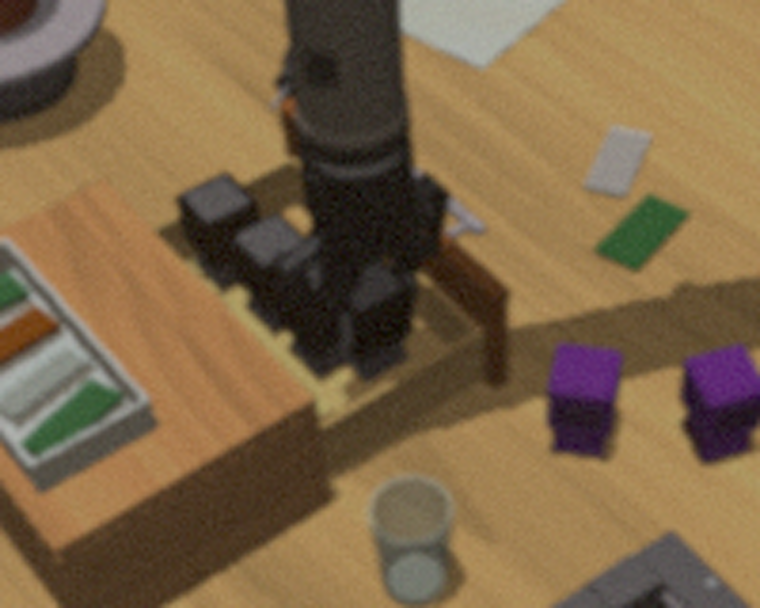

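>>> carry_out --targets '[0,0,0.05,0,0,0,40,0,0,0.09,0,0,0,40,0,0,0.108,0,0,0,40,0,0,0.113,0,0,0,40,0,0,0.115,0,0,0,40,0,0,0.115,0,0,0,40]'

```text
time: 33.95
ee_pos: [0.6013, -0.1382, 0.0604]
orientation: [0.001, 0.724, 0.69, 0.001]
ft_force: [0.7, 0.1, -2.8]
grip_width: 0.0487
```

>>> carry_out --targets '[0,0,0.004,0,0,0,40,0,0,0.007,0,0,0,40,0,0,0.007,0,0,0,40]'

```text
time: 34.25
ee_pos: [0.6006, -0.1379, 0.0566]
orientation: [0.0, 0.724, 0.69, 0.0]
ft_force: [0.3, 0.2, -2.1]
grip_width: 0.0491
```

>>> carry_out --targets '[0,0,0.003,0,0,0,40,0,0,0.006,0,0,0,40,0,0,0.006,0,0,0,40]'

```text
time: 34.55
ee_pos: [0.6017, -0.138, 0.0565]
orientation: [0.001, 0.724, 0.69, 0.001]
ft_force: [-1.9, 0.9, 7.0]
grip_width: 0.0486
```

Contact. I'll release, rise, and move forward of the handle.

>>> carry_out --targets '[0,0,0,0,0,0,66,0,0,0,0,0,0,66,0,0,0,0,0,0,66,0,0,-0.1,0,0,0,66,0,0,-0.2,0,0,0,66,0,0,-0.32,0,0,0,66,0,-0.1,-0.36,0,0,0,66,0,-0.22,-0.36,0,0,0,60,0,-0.34,-0.36,0,0,0,40,0,-0.48,-0.36,0,0,0,30,0,-0.6,-0.36,0,0,0,30,0,-0.6,-0.36,0,0,0,30]'

```text
time: 35.75
ee_pos: [0.3527, -0.1255, 0.196]
orientation: [-0.005, 0.724, 0.689, 0.0]
ft_force: [-0.2, -0.2, 0.2]
grip_width: 0.03
```

```bash
python3 - <<'E'
from h import *
np.set_printoptions(precision=4,suppress=True)
p=read_camera('top');c=cloud(p)
print(*rects(p,c,.085,.105,(.53,.66),(-.38,-.08)),sep='\n')
print('bench',*rects(p,c),sep='\n')
s=read_camera('scene');save(s,'s14',(60,80,400,320),2.3)
o=get_obs();print(o['ee_pos'],o['grip_width'],o['ft_force'])
print([(round(r["score"],2),w(s,r["centre"])) for r in place_of(s,"drawer_handle")])
print(rel(.46,-.225,.15,-2.7),rel(.46,-.225,.078,-2.7))
E
```

```text
(array([ 0.6021, -0.1419]), np.float64(0.0965), (51, 50), 86.7, array([18, 23, 84]), array([314., 188.]))
(array([ 0.6027, -0.1994]), np.float64(0.0968), (49, 51), 89.2, array([18, 21, 82]), array([337., 189.]))
(array([ 0.603 , -0.3298]), np.float64(0.0965), (51, 51), 84.2, array([17, 25, 79]), array([386., 189.]))
(array([ 0.5994, -0.2621]), np.float64(0.0965), (52, 51), 87.5, array([18, 22, 80]), array([360., 190.]))
bench
(array([0.7269, 0.3043]), np.float64(0.0815), (46, 86), 0.4, array([ 47, 113,  59]), array([147., 140.]))
(array([ 0.637 , -0.1027]), np.float64(0.0688), (222, 19), 1.8, array([ 24, 110, 111]), array([298., 179.]))
(array([0.6813, 0.0041]), np.float64(0.087), (59, 57), 0.9, array([ 22,  64, 103]), array([258., 156.]))
(array([ 0.5947, -0.1226]), np.float64(0.0813), (59, 26), 31.4, array([ 19, 128,  35]), array([308., 193.]))
(array([ 0.4969, -0.0123]), np.float64(0.0779), (50, 50), 36.5, array([142, 125, 114]), array([263., 229.]))
(array([0.4507, 0.3737]), np.float64(0.0783), (52, 52), 60.8, array([ 86, 173, 115]), array([115., 244.]))
(array([0.4209, 0.0608]), np.float64(0.0781), (50, 50), 66.6, array([142, 124, 113]), array([234., 258.]))
(array([0.3945, 0.266 ]), np.float64(0.0782), (49, 49), 1.1, array([ 86, 169, 120]), array([154., 266.]))
[ 0.3596 -0.1261  0.198 ] 0.030035595900504333 [0.6857 0.1696 0.0196]
[(0.9, array([ 0.4664, -0.2273,  0.0939]))]
[-0.2346, 0.2578, 0.1217, 0.0004, -0.0001, -0.0001] [-0.2348, 0.2573, 0.3017, 0.0004, -0.0001, -0.0001]
```

View pics/s14.png

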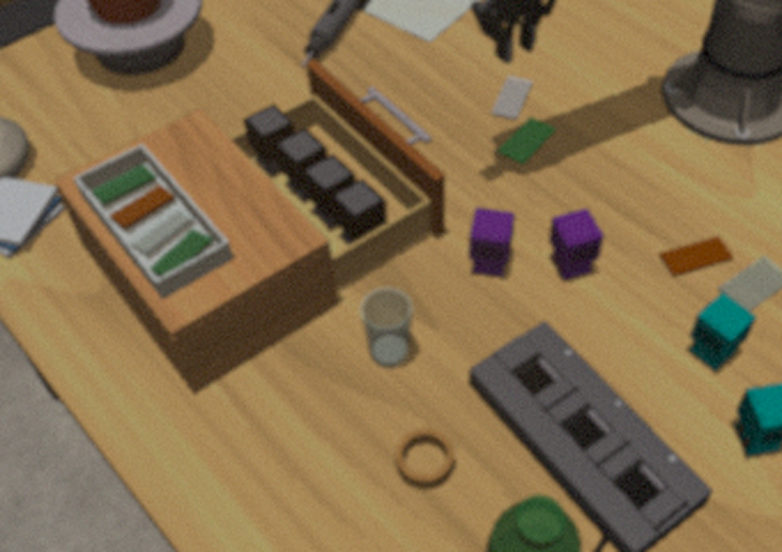

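All four packs stand on the floor, with tops at 96.5 mm (expected 97). Nothing dark is left on the bench or in the charger. Now I'll grip the handle and push the drawer shut.

>>> carry_out --targets '[-0.235,0.258,0.05,0,0,0,30,-0.235,0.258,0.1,0,0,0,30,-0.235,0.258,0.1,0,0,0,30,-0.235,0.258,0.1,0,0,0,30,-0.235,0.258,0.1,0,0,0,30]' --grip_force 40

```text
time: 36.4
ee_pos: [0.46, -0.2263, 0.1561]
orientation: [-0.001, 0.724, 0.69, -0.003]
ft_force: [-0.3, 0.8, 0.2]
grip_width: 0.0301
```

```bash
python3 - <<'E'
from h import *
s=read_camera('scene');save(s,'s15',(180,80,320,200),5)
o=get_obs();print(o['ee_pos'])
print(rel(.4605,-.225,.079,-2.7))
E
```

```text
[ 0.45984572 -0.22551731  0.15726183]
[0.0016, 0.002, 0.1956, -0.0003, 0.0002, -0.0]
```

View pics/s15.png

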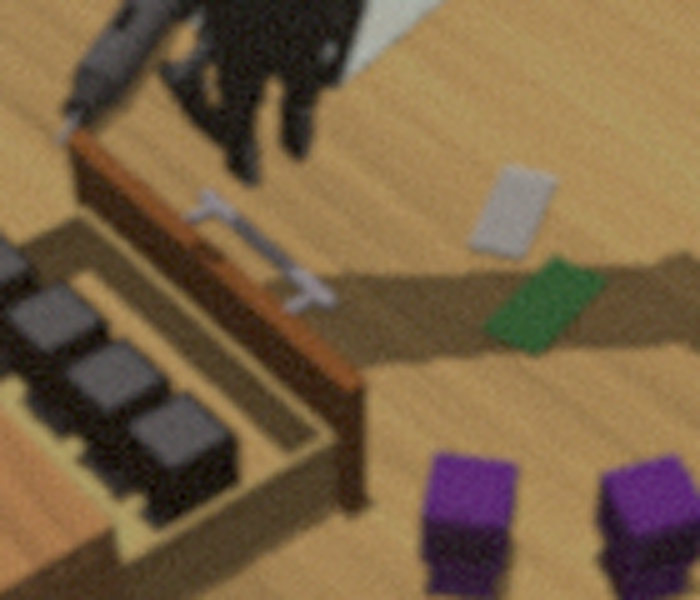

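>>> carry_out --targets '[0,0.002,0.1,0,0,0,30,0,0.002,0.16,0,0,0,30,0,0.002,0.194,0,0,0,30,0,0.002,0.194,0,0,0,30,0,0.002,0.194,0,0,0,5,0,0.002,0.194,0,0,0,5,0,0.002,0.194,0,0,0,5,0,0.002,0.194,0,0,0,5]'

```text
time: 37.25
ee_pos: [0.4621, -0.2253, 0.0823]
orientation: [0.002, 0.724, 0.69, 0.002]
ft_force: [0.8, 2.7, 7.4]
grip_width: 0.0093
```

>>> carry_out --targets '[0,0.015,0,0,0,0,5,0,0.04,0,0,0,0,5,0,0.07,0,0,0,0,5,0,0.1,0,0,0,0,5,0,0.13,0,0,0,0,5,0,0.16,0,0,0,0,5,0,0.19,0,0,0,0,5,0,0.22,0,0,0,0,5,0,0.25,0,0,0,0,5,0,0.275,0,0,0,0,5,0,0.29,0,0,0,0,5,0,0.29,0,0,0,0,5]'

```text
time: 38.45
ee_pos: [0.5781, -0.2316, 0.0824]
orientation: [0.002, 0.723, 0.69, 0.001]
ft_force: [1.5, 1.1, 4.4]
grip_width: 0.0093
```

>>> carry_out --targets '[0,0.02,0,0,0,0,5,0,0.04,0,0,0,0,5,0,0.06,0,0,0,0,5,0,0.08,0,0,0,0,5,0,0.09,0,0,0,0,5,0,0.1,0,0,0,0,5,0,0.1,0,0,0,0,5]'

```text
time: 39.15
ee_pos: [0.617, -0.2337, 0.0824]
orientation: [0.001, 0.724, 0.69, 0.0]
ft_force: [-0.6, 1.1, 6.6]
grip_width: 0.0094
```

>>> carry_out --targets '[0,0.01,0,0,0,0,5,0,0.015,0,0,0,0,5,0,0.015,0,0,0,0,5]'

```text
time: 39.45
ee_pos: [0.6224, -0.234, 0.0824]
orientation: [0.001, 0.724, 0.69, 0.0]
ft_force: [-0.2, 0.6, 6.7]
grip_width: 0.0093
```

>>> carry_out --targets '[0,0.01,0,0,0,0,5,0,0.015,0,0,0,0,5,0,0.015,0,0,0,0,5]'

```text
time: 39.75
ee_pos: [0.6248, -0.2341, 0.0824]
orientation: [-0.002, 0.724, 0.69, -0.002]
ft_force: [-8.0, 3.4, 10.3]
grip_width: 0.0094
```

>>> carry_out --targets '[0,0.008,0,0,0,0,5,0,0.01,0,0,0,0,5,0,0.01,0,0,0,0,5]'

```text
time: 40.05
ee_pos: [0.6248, -0.2341, 0.0823]
orientation: [-0.006, 0.725, 0.689, -0.004]
ft_force: [-14.7, 5.0, 15.4]
grip_width: 0.0092
```

>>> carry_out --targets '[0,-0.012,0,0,0,0,28,0,-0.012,0,0,0,0,28,0,-0.012,0,0,0,0,28,0,-0.012,-0.1,0,0,0,28,0,-0.012,-0.22,0,0,0,28,0,-0.1,-0.35,0,0,0,28,0,-0.25,-0.4,0,0,0,28,0,-0.4,-0.4,0,0,0,28,0,-0.5,-0.4,0,0,0,28,0,-0.5,-0.4,0,0,0,28]'

```text
time: 41.05
ee_pos: [0.4278, -0.225, 0.2406]
orientation: [-0.001, 0.725, 0.689, 0.0]
ft_force: [0.2, 0.8, 0.5]
grip_width: 0.0277
```

```bash
python3 - <<'E'
from h import *
np.set_printoptions(precision=4,suppress=True)
p=read_camera('top');save(p,'t16');c=cloud(p)
m=(c[...,2]>.105)&(c[...,2]<.121)&(c[...,0]>.6)&(c[...,0]<.7)&(c[...,1]<-.05)&(c[...,1]>-.45)
q=c[m];print("front",len(q),cv2.minAreaRect((q[:,:2]*1000).astype(np.float32)))
s=read_camera('scene');save(s,'s16',(60,80,400,320),2.3)
for x in(p,s):
  for n in("drawer_handle","cabinet","tumbler"):print(n,[(round(r["score"],2),w(x,r["centre"])) for r in place_of(x,n)])
print(get_obs()['ee_pos'],get_obs()['ft_force'])
E
```

```text
front 830 ((662.908447265625, -237.2706756591797), (290.344482421875, 72.57838439941406), 89.67386627197266)
drawer_handle [(0.78, array([ 0.6265, -0.2324,  0.0941]))]
cabinet [(0.89, array([ 0.6059, -0.23  ,  0.003 ]))]
tumbler []
drawer_handle [(0.83, array([ 0.6264, -0.2367,  0.0936]))]
cabinet [(0.88, array([ 0.6079, -0.2363,  0.0003]))]
tumbler []
[ 0.4334 -0.2238  0.2401] [-0.2938 -0.3278  0.1331]
```

View pics/t16.png

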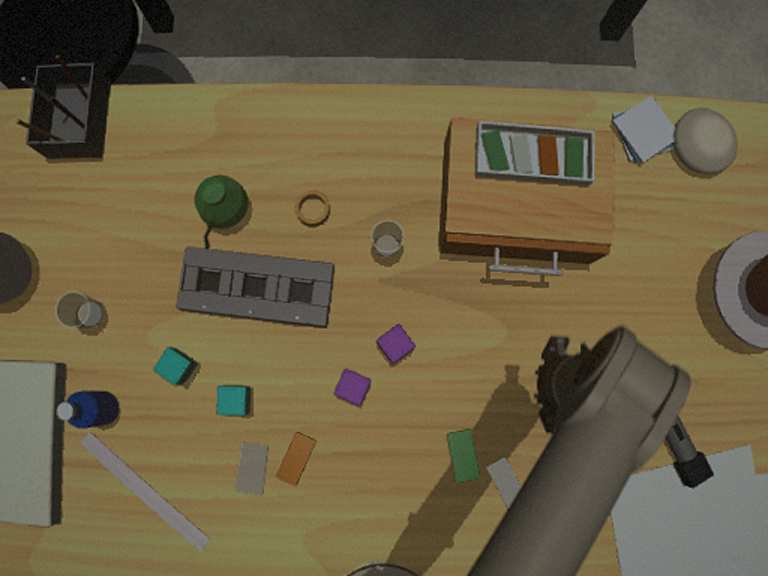

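View pics/s16.png

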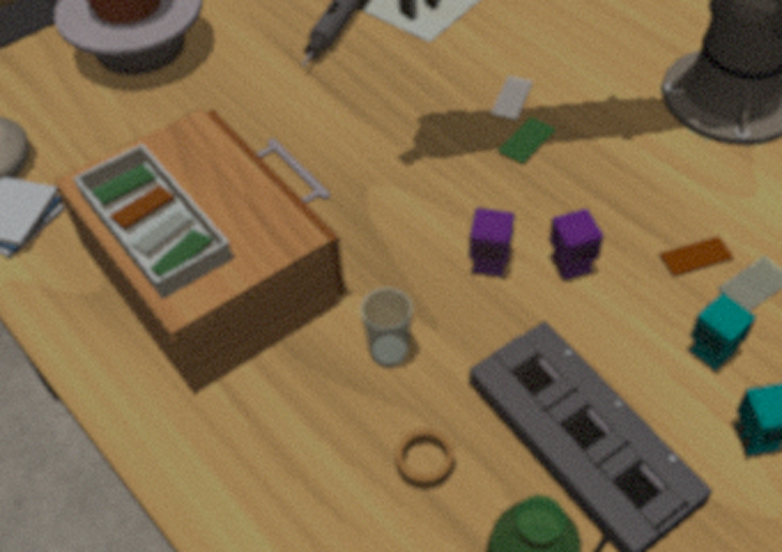

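The drawer front sits flush against the carcass and the tumbler stands at (388,325). The charger is empty, and the gripper is clear of everything.

```bash
python3 -c "
from rig import *
print(sign_off())"
```

```text
the job is handed in; nothing more can be done
None
```

The job is done and handed in after about 41 s of the 210 s allowed. I pulled the drawer out to its stop and stood all four battery packs on its floor. They were pack3 from the bench, then the right, middle and left packs from the charger. I then pushed the drawer shut. Pack4 was absent, and I left the purple and turquoise look-alikes alone.

- **Packs:** before closing, the four tops measured 96.5–97 mm above the bench, against the expected 97 mm. I did not look inside after the drawer was shut.
- **Drawer:** the handle bar ended at x = 0.625 m, 165 mm in from its pulled-out position, and met firm resistance there. The front looks flush with the cabinet.
- **Tumbler:** it stands upright where it was in both final pictures. The detection network did not report it in that last look, so I relied on the pictures.
- **Forces:** the highest wrist force I read was about 22 N, against the 120 N limit.

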